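# Clear the jammed jar from the spice rack chute

### The arm

A 6-joint arm with a two-finger parallel gripper is mounted at the origin on a cart in front of the work surface, level with it; the furniture and walls round the work are solid. World frame = base frame: x ahead of the robot, y to its left, z up, the work surface at z = 0. Lengths are in m, angles in rad, forces in N, time in s.
With the tool pointing down it reaches from about 0.3 to 0.875 m from the base axis. Payload 6.4 kg.
Tool frame: the origin (TCP) lies at the very end of the fingers, on their centre line; the grasp point (between the pads) lies 19 mm behind it; z points along the fingers, y is the line along which they close (so a half turn about z gives the same grasp; the last joint's range is limited). The gripper opens to 85 mm and grips with 20 to 120 N. Pads are 22 mm wide; open, the fingers measure 114 mm over their backs; the gripper's body (76 mm by 85 mm) begins 54 mm behind the grasp point. The pads swing forward as they close: fully open they stand 13 mm farther back than shut.
Start: joints at [0.924, 0.181, 1.607, -0, 1.354, -0.206], TCP at [0.245, 0.52, 0.231] pointing down, gripper open.
Joint ranges: [-2.99, 2.99], [-0.89, 2.07], [0.3, 2.58], [-1.14, 4.28], [0, 2.63], [-3.12, 3.12]. Speed limits (rad/s): [2.57, 2.57, 3.01, 3.14, 3.14, 3.14].

### API

Orientations are given as a unit quaternion [w, x, y, z].
In Python, from bench import ctrl, eyes, probe_bus gives the robot as it stands (ctrl), with the cameras (eyes) and the readings (probe_bus).
- The arm moves only by the shell command python3 jog.py 'ROWS'. ROWS is a JSON object with one list for each field, all of the same length, 1 to 10, a row being the entries at one place: dx, dy, dz (the shift in m), drx, dry, drz (a rotation vector in rad), jaw (the opening from 0.0 (shut) to 1.0 (fully open)); each row is the pose to reach, as a shift and turn from the pose commanded when the command began, along the tool's axes at that moment; what a row does not reach only later rows make up. A row lasts 1/8 s, in which the tool goes at most 0.0625 m and 0.188 rad, less where a joint would pass 70% of its speed; a pose out of reach is approached as far as the arm can. The fingers move at their own pace and stop on an object; the grip force is fixed at half the most. Time passes only in rows, so rows that do not move let the fingers close. It prints the time, the measured TCP pose, the force, the opening and the grip force at its end. Input that does not fit is refused with a message, and nothing moves.
- probe_bus.get_obs(): the state, without advancing time (a new reading comes with each control period).
- eyes.camera(name): name is "scene" or "side" or "wrist"; returns the picture (480x640x3 uint8, blue, green, red); there is no depth.
- eyes.camera_params(name): a dict with "fovy" (degrees; the focal length in pixels is half the picture's height over the tangent of half this angle, whatever the lens; pixels are square), "cx", "cy" (the principal point, pixels), "view" (4x4, takes a point from world to camera coordinates). Camera axes: x right, y up, looking along -z (the intrinsics and any distortion apply to the point x, -y, -z); pixel columns grow to the right and rows downward; lengths in m; the calibration is good to about 2 mm. A picture is of the moment at which its call begins: read the wrist's pose just before it. camera_params takes no time and is no camera call; for the wrist camera it gives the pose at the moment of the call.
- ctrl.hand_in(): hands the job in; it is judged then, once.
The state is a dict: "time_s": time; "q": joint angles; "dq": joint speeds; "joint_efforts": joint torques, N m; "eef_pos": TCP position; "eef_rot": TCP orientation; "wrist_force": force on the tool from outside, world axes, zero at the start; "torque": the same for the moment, N m; "opening": opening from 0.0 (shut) to 1.0 (fully open); "grasp_force": force on a finger pad.
Only numpy, scipy, OpenCV 4.12 (cv2) and the standard library are available. Lean on these libraries where they do the work, as an engineer would, in place of code of your own. Each camera call takes 0.05 s, during which the arm holds its last target. There are 200 camera calls.

### The job

A spice jar has jammed crosswise under the lips in the sloping chute of the jar rack. Work it back up the chute into the loading bay at the top, then lift it out of there and lay it down on its side in the wooden tray, let go of it and leave it lying still. It is glass: don't drop it, and don't shift or upset the two small jars on the rack's shelf or the tin beside the rack.

Things in the scene. Friction and masses are not known exactly. Their poses are not given: they have to be found in the camera images.
- rack: Fixed gravity-feed jar rack, white and pale wood on steel legs, 276 mm long, 154 deep, 358 high, with a sloping chute under a shelf. Origin under its middle at worktop level; own x points to its back (away from the robot), own y UP along the chute, z up. The entries rack_... are points of it, their axes turn with it, and 'rack frame' below means this frame, in mm.
- rack_chute (a point): Point on the chute's flat floor (rack frame 0, 0, 125). Floor surface: z = 125 + 0.25*y for y -145 (outlet) to +75. Side walls stand 30 above it, inner faces at x = +-62 for y > -29, converging below that to +-28 at y = -122, then parallel to y = -148; outermost faces at x = +-68. A jar rolls back down this slope when let go.
- rack_lips (a point): Mid-point between the two steel retaining lips (rack frame 0, -20, 164). Each covers |x| 40 to 68 from y = -60 to y = +20, 44 to 47 above the sloping floor, over the jar's ends; the 80 wide gap between them is open from above. The jar can't be lifted there.
- rack_jam (a point): Point in the chute where the jar's middle is at the start (rack frame x 0, y -34, z 137); axes as the rack.
- rack_bay (a point): Middle of a jar resting in the loading bay at the top of the chute (rack frame 0, 92, 159). Bay floor level at z = 139, y 75 to 110, between the 5 high step at the end of the slope and an end ridge y 110 to 118 with top z = 147; side walls at x = +-62 to 68, top z = 168. Open above but for the shelf. A jar rolled over the step stays here by itself.
- rack_shelf (a point): Middle of the lower front edge of the shelf that overhangs the chute (rack frame -12, -10, 315). Shelf from there back to x = 86, y -148 to 128, underside z = 315, top 327. A vertical gripper over the jar would hit it: lean the tool back towards the robot by 20 to 40 degrees.
- jar: Loose glass spice jar with dark cap, plain cylinder 41 mm in diameter, 105 long, 80 to 170 g. Starts lying across the chute (axis along rack x, cap to the front), ends wedged between the converging walls and under the lips; no spring or catch: a few newtons up the slope free it. It rolls; glass slides easily on the chute. Origin at the centre of its bottom end, own z along the jar to the cap.
- jar_mid (a point): Middle of the jar, on its axis, 52.5 from either end.
- tray: Fixed open wooden tray, outside 150 (x) x 110 (y) x 32 high, walls and floor 5. Origin at the centre of its underside.
- tray_in (a point): Centre of the tray's inner floor, 5 above the worktop; axes as the tray.
- blue_jar: Small blue-banded white jar with lid, 46 diameter x 40 high, standing loose on the rack's shelf; leave it. Origin at the centre of its underside.
- red_jar: Small red-banded white jar with lid, 46 diameter x 40 high, standing loose on the rack's shelf; leave it. Origin at the centre of its underside.
- green_tin: Green food tin, 57 diameter x 72 high, standing loose at the back of the worktop between rack and tray; leave it. Origin at the centre of its underside.

How it is judged:
On the way, in this order (a step that is already met when the one before it is completed fails the run):
1. the jar has been brought up the chute into the loading bay, clear of the lips and still down in the bay (y of jar_mid in the frame of rack between 0.078 and 0.108 m and z of jar_mid in the frame of rack below 0.175 m), for 0.2 s.
2. the jar has been lifted out of the bay (z of jar_mid in the frame of rack above 0.19 m), for 0.1 s.
At the end, for the whole second after the job is handed in: The jar lies on its side flat on the tray's floor (axis within about 7 degrees of level, middle less than 27 mm above the tray's floor and within 30 mm lengthwise and 40 mm crosswise of its centre), let go and at rest (under 0.03 m/s) (z of jar_mid in the frame of tray_in below 0.027 m and x of jar_mid in the frame of tray_in between -0.03 and 0.03 m and y of jar_mid in the frame of tray_in between -0.04 and 0.04 m and angle between jar's own z axis and vertical between 1.45 and 1.69 rad and linear speed of jar below 0.03 m/s); the robot touches nothing.
It fails at once if the jar is dropped or thrown (over 0.9 m/s while not held: a fall of about 4 cm) (linear speed of jar above 0.9 m/s and contact force between jar and the fingers below 0.05 N).
It fails at once if a bystanding jar or tin is moved by more than 3 cm or tipped (distance of any of blue_jar, red_jar, green_tin from where it was at the start of the episode above 0.03 m or angle between any of blue_jar, red_jar, green_tin's own z axis and vertical above 0.5 rad).
It also fails if it takes over 61 s, if anything falls off the work surface, if the arm or the gripper's body presses on something with over 40 N, if the wrist force passes 120 N, or if a joint passes its speed limit or range.

## Working session

There is one attempt and no reset: what is moved stays moved. The work goes in short steps, Python scripts to look and compute and a shell command to move; the robot and the scene stay as the last step left them, time stands still between calls to the robot, and variables do not carry over. Pictures are saved under pics/ and viewed, at most 10 in all, crops included, and the job is handed in when it is done.

```bash
ls; mkdir -p pics
python3 - <<'E'
from bench import ctrl, eyes, probe_bus
import cv2
for n in ("scene","side"):
    im=eyes.camera(n); cv2.imwrite(f"pics/{n}0.png",im)
    p=eyes.camera_params(n); print(n,p)
o=probe_bus.get_obs(); print(o)
E
```

```text
bench.py
jog.py
pics
scene {'fovy': 55.60289316954197, 'cx': 323.90843443923495, 'cy': 243.5152215833637, 'view': array([[ 0.77665234, -0.62991057,  0.00488069, -0.33686703],
       [ 0.23188133,  0.2930864 ,  0.92754052, -0.39443186],
       [-0.58569804, -0.71924477,  0.37369074, -0.50650044],
       [ 0.        ,  0.        ,  0.        ,  1.        ]])}
side {'fovy': 57.601238696118784, 'cx': 318.1266941974561, 'cy': 240.1180815000898, 'view': array([[-0.99842942, -0.05123712,  0.02265925,  0.59313871],
       [ 0.04910359, -0.60560303,  0.79425047, -0.06610106],
       [-0.0269726 ,  0.79411569,  0.60716781, -1.22860364],
       [ 0.        ,  0.        ,  0.        ,  1.        ]])}
{'time_s': 0.1, 'q': array([ 9.23690858e-01,  1.81471720e-01,  1.60790925e+00,  7.53512405e-06,
        1.35381178e+00, -2.06296992e-01]), 'dq': array([-0.0005243 , -0.0028602 , -0.00170723,  0.00040263,  0.00107179,
        0.00191115]), 'joint_efforts': array([ 1.25940564e-04, -4.45876479e+01, -3.52240634e+01, -3.27257249e-04,
        4.10932320e-03,  3.23669462e-05]), 'eef_pos': array([0.24500788, 0.51963531, 0.23047085]), 'eef_rot': array([-3.34463756e-04,  2.18624825e-01,  9.75808663e-01, -7.26788043e-04]), 'wrist_force': array([ 0.30718249, -0.51334809,  0.2380841 ]), 'torque': array([ 0.04224192, -0.05435714, -0.00505826]), 'grasp_force': 0.0, 'opening': 0.9955148267450319}
```

View pics/scene0.png

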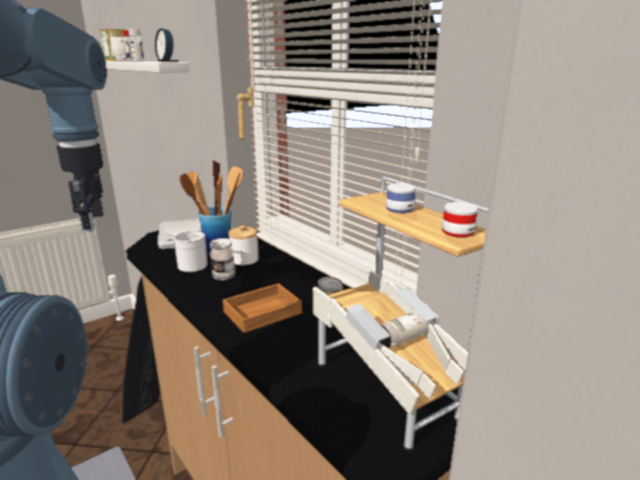

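View pics/side0.png

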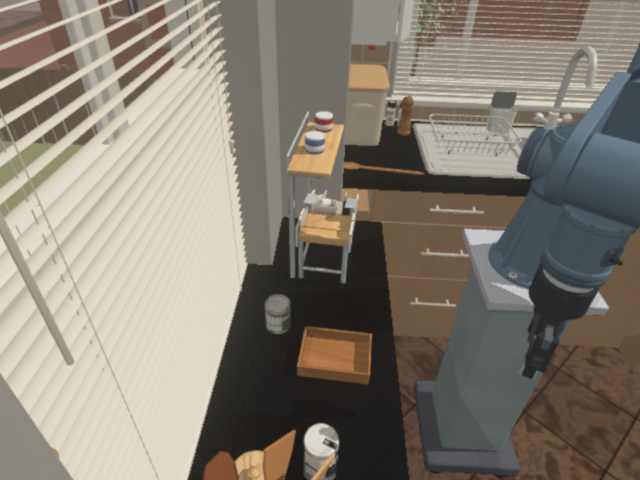

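The scene view shows the rack around (390,330), the jar at about (405,328) and the tray at (262,307). In the side view the tray is at (335,354), the tin at (278,314) and the rack at (325,200). I'll zoom in on both.

Run:
```python
import cv2
def crop(n,x0,y0,x1,y1,s,out):
    im=cv2.imread(n)[y0:y1,x0:x1]; im=cv2.resize(im,None,fx=s,fy=s,interpolation=cv2.INTER_CUBIC)
    for x in range((x0//20+1)*20,x1,20):
        cv2.line(im,((x-x0)*s,0),((x-x0)*s,6),(0,0,255),1); cv2.putText(im,str(x),((x-x0)*s-10,18),0,.4,(0,0,255),1)
    for y in range((y0//20+1)*20,y1,20):
        cv2.line(im,(0,(y-y0)*s),(6,(y-y0)*s),(0,0,255),1); cv2.putText(im,str(y),(8,(y-y0)*s+4),0,.4,(0,0,255),1)
    cv2.imwrite(out,im)
crop("pics/scene0.png",300,260,490,450,3,"pics/c1.png")
a=crop("pics/side0.png",260,100,380,290,3,"pics/a.png"); crop("pics/side0.png",260,280,390,390,3,"pics/b.png")
crop("pics/scene0.png",215,265,345,345,3,"pics/d.png")
import numpy as np
A,B,D=[cv2.imread(f"pics/{k}.png") for k in "abd"]
M=np.zeros((600,800,3),np.uint8); M[:570,:360]=A; M[:330,365:755]=B; M[340:580,365:755]=D
cv2.imwrite("pics/c2.png",M)
```

```text
(no output)
```

View pics/c1.png

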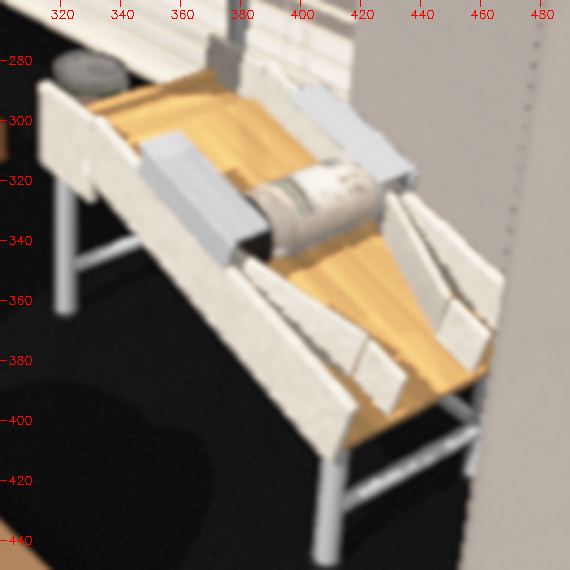

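View pics/c2.png

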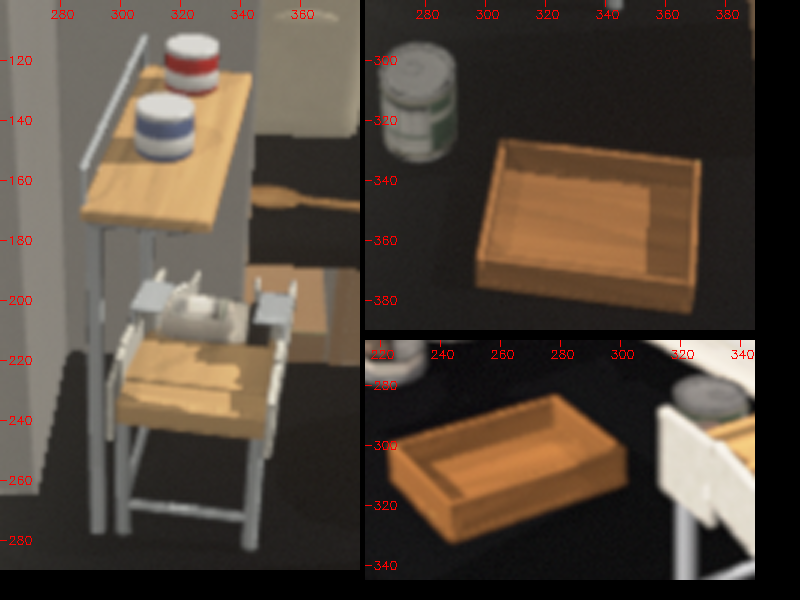

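```bash
cat > h.py <<'E'
import numpy as np
from bench import ctrl, eyes, probe_bus
from scipy.spatial.transform import Rotation as R
P={n:eyes.camera_params(n) for n in("scene","side")}
def proj(n,p,c=None):
    c=c or P[n]; f=240/np.tan(np.radians(c["fovy"])/2)
    q=np.asarray(p)@c["view"][:3,:3].T+c["view"][:3,3]
    return np.c_[c["cx"]+f*q[:,0]/-q[:,2], c["cy"]+f*q[:,1]/q[:,2]]
def w(t,p): # frame t=(x,y,yaw), p in mm -> world
    return R.from_euler('z',t[2]).apply(np.asarray(p,float)/1000)+[t[0],t[1],0]
E
python3 - <<'E'
from h import *
from scipy.optimize import least_squares
c1=lambda x,y:(300+x/3,260+y/3); a=lambda x,y:(260+x/3,100+y/3)
b=lambda x,y:(260+(x-365)/3,280+y/3); d=lambda x,y:(215+(x-365)/3,265+(y-340)/3)
rack=[("scene",(-68,20,177),c1(140,148)),("scene",(-40,20,177),c1(178,130)),("scene",(-40,-60,157),c1(270,230)),("scene",(-68,-60,157),c1(233,243)),
("scene",(40,20,177),c1(290,93)),("scene",(68,20,177),c1(320,85)),("scene",(68,-60,157),c1(413,172)),("scene",(40,-60,157),c1(385,187)),
("scene",(-68,-148,118),c1(357,405)),
("side",(-12,128,327),a(212,222)),("side",(86,128,327),a(82,212)),("side",(-12,-148,327),a(251,73)),("side",(86,-148,327),a(148,65))]
tray=[("side",(75,-55,32),b(501,140)),("side",(-75,-55,32),b(701,160)),("side",(-75,55,32),b(694,287)),("side",(75,55,32),b(477,262)),
("scene",(-75,55,32),d(390,447)),("scene",(75,55,32),d(558,396)),("scene",(75,-55,32),d(627,448)),("scene",(-75,-55,32),d(455,508)),("scene",(-75,-55,0),d(457,543))]
for nm,L,g in(("rack",rack,(.6,-.2,0)),("tray",tray,(.6,.3,0))):
    f=lambda t:np.concatenate([proj(n,w(t,[p]))[0]-u for n,p,u in L])
    s=least_squares(f,g,loss='soft_l1'); print(nm,s.x.round(4)); print(f(s.x).reshape(-1,2).round(1).tolist())
E
```

```text
rack [ 0.566  -0.0019 -0.09  ]
[[-0.2, -0.8], [0.5, 0.6], [1.1, -0.3], [-0.4, 1.0], [-1.2, 0.5], [0.4, -0.8], [1.7, -0.9], [-0.8, -1.0], [-2.7, 0.2], [1.0, -0.7], [-0.1, -1.4], [0.1, -0.6], [-1.9, -0.8]]
tray [ 0.5397  0.3614 -0.0599]
[[-1.4, -0.8], [-1.4, -0.8], [0.0, -1.5], [-0.6, -1.1], [-0.6, -0.7], [-1.3, -0.4], [-0.6, -0.3], [-1.3, -0.8], [-1.0, 0.1]]
```

```bash
cat >> h.py <<'E'
RACK=(.566,-.002,-.09); TRAY=(.540,.361,-.06)
def tool(yaw,lean,roll,cur):
    # tool z leans forward-down; tool y along frame y raised by roll about frame x
    X=R.from_euler('z',yaw)*R.from_euler('x',roll)
    z=np.array([np.sin(lean),0,-np.cos(lean)]); best=None
    for s in(1,-1):
        y=np.array([0,s,0]); M=X*R.from_matrix(np.c_[np.cross(y,z),y,z])
        a=(cur.inv()*M).magnitude()
        if best is None or a<best[0]: best=(a,M)
    return best[1]
def state():
    o=probe_bus.get_obs(); q=o["eef_rot"]; return o,o["eef_pos"],R.from_quat(q[[1,2,3,0]])
def rel(p,M=None):
    o,p0,C=state(); M=M or C
    return np.r_[C.inv().apply(np.asarray(p)-p0),(C.inv()*M).as_rotvec()].round(4).tolist()
E
python3 - <<'E'
from h import *
o,p,C=state()
M=tool(RACK[2],np.radians(25),np.arctan(.25),C)
print(M.as_matrix().round(3))
j=w(RACK,[(3,-34,137.5)])[0]; tcp=j+M.apply([0,0,.013]); pre=j-M.apply([0,0,.11])
print("jar",j,"tcp",tcp,"pre",pre)
print("wp1",rel((.43,-.03,.30),M))
E
```

```text
[[-0.893  0.087  0.441]
 [ 0.184  0.966  0.181]
 [-0.41   0.243 -0.879]]
jar [ 0.56593199 -0.03613203  0.1375    ] tcp [ 0.57166062 -0.03377983  0.12606978] pre [ 0.51745893 -0.05603521  0.23421725]
wp1 [-0.4018, -0.4183, -0.069, -0.3157, -0.3873, -0.2899]
```

```bash
python3 jog.py '{"dx":[-0.2, -0.2, -0.2, -0.2, -0.2, -0.402, -0.402, -0.402, -0.402, -0.402], "dy":[-0.21, -0.21, -0.21, -0.21, -0.21, -0.418, -0.418, -0.418, -0.418, -0.418], "dz":[-0.07, -0.07, -0.07, -0.07, -0.07, -0.069, -0.069, -0.069, -0.069, -0.069], "drx":[0, -0.1, -0.1, -0.16, -0.16, -0.316, -0.316, -0.316, -0.316, -0.316], "dry":[0, -0.1, -0.1, -0.19, -0.19, -0.387, -0.387, -0.387, -0.387, -0.387], "drz":[0, -0.1, -0.1, -0.14, -0.14, -0.29, -0.29, -0.29, -0.29, -0.29], "jaw":[1, 1, 1, 1, 1, 1, 1, 1, 1, 1]}'
python3 - <<'E'
from h import *
o,p,C=state()
M=tool(RACK[2],np.radians(25),np.arctan(.25),C)
j=w(RACK,[(3,-34,137.5)])[0]
print(o["q"].round(2),rel((.43,-.03,.30),M),"pre",rel(j-M.apply([0,0,.11]),M))
E
```

```text
time_s: 1.35
eef_pos: [0.4227, -0.0085, 0.3008]
eef_rot: [0.222, 0.07, 0.966, 0.11]
wrist_force: [1.6, 1.1, 0.0]
opening: 1.001
grasp_force: 0.0
[-0.65 -0.61  2.19  0.44  1.31 -2.14] [-0.0102, -0.0203, 0.0001, 0.0006, 0.0035, -0.0006] pre [-0.0658, -0.0538, 0.0919, 0.0006, 0.0035, -0.0006]
```

```bash
python3 jog.py '{"dx":[0, 0], "dy":[0, 0], "dz":[0, 0], "drx":[0, 0], "dry":[0, 0], "drz":[0, 0], "jaw":[1, 1]}'
python3 - <<'E'
from h import *
o,p,C=state()
M=tool(RACK[2],np.radians(25),np.arctan(.25),C)
j=w(RACK,[(3,-34,137.5)])[0]
print(rel((.43,-.03,.30),M),"pre",rel(j-M.apply([0,0,.11]),M))
E
```

```text
time_s: 1.6
eef_pos: [0.4222, -0.0062, 0.2997]
eef_rot: [0.22, 0.071, 0.967, 0.111]
wrist_force: [0.2, -0.5, -0.0]
opening: 0.999
grasp_force: 0.0
[-0.0115, -0.0222, -0.0012, 0.0019, -0.0006, -0.0023] pre [-0.0675, -0.0558, 0.0904, 0.0019, -0.0006, -0.0023]
```

```bash
python3 jog.py '{"dx":[-0.067, -0.067, -0.067, -0.067, -0.067], "dy":[-0.056, -0.056, -0.056, -0.056, -0.056], "dz":[0.02, 0.04, 0.07, 0.09, 0.09], "drx":[0.002, 0.002, 0.002, 0.002, 0.002], "dry":[0, 0, 0, 0, 0], "drz":[-0.002, -0.002, -0.002, -0.002, -0.002], "jaw":[1, 1, 1, 1, 1]}'
python3 - <<'E'
from h import *
import cv2
o,p,C=state()
c=eyes.camera_params("wrist"); im=eyes.camera("wrist"); 
M=tool(RACK[2],np.radians(25),np.arctan(.25),C)
j=w(RACK,[(3,-34,137.5)])[0]
print("tcp",rel(j+M.apply([0,0,.013]),M)); print(c["view"].round(3).tolist())
# overlay predicted: jar rectangle ends, lips
pts=[(x,-34+20.5*s*.97,137.5+20.5*s*.243) for x in(-52.5,52.5) for s in(-1,1)]+[(x,y,172+.25*y) for x in(-40,40) for y in(-60,20)]
for u in proj("",w(RACK,pts),c): cv2.circle(im,tuple(int(v) for v in u.round()),3,(0,0,255),-1)
cv2.imwrite("pics/w1.png",im)
im=eyes.camera("side"); cv2.imwrite("pics/s1.png",im)
E
```

```text
time_s: 2.22
eef_pos: [0.5165, -0.0527, 0.2336]
eef_rot: [0.219, 0.067, 0.967, 0.111]
wrist_force: [1.1, 0.5, 0.9]
opening: 0.996
grasp_force: 0.0
tcp [-0.0008, -0.0027, 0.1234, 0.0019, -0.0016, 0.0049]
[[0.082, 0.967, 0.242, -0.049], [-0.74, 0.222, -0.635, 0.514], [-0.668, -0.127, 0.734, 0.009], [0.0, 0.0, 0.0, 1.0]]
```

View pics/w1.png

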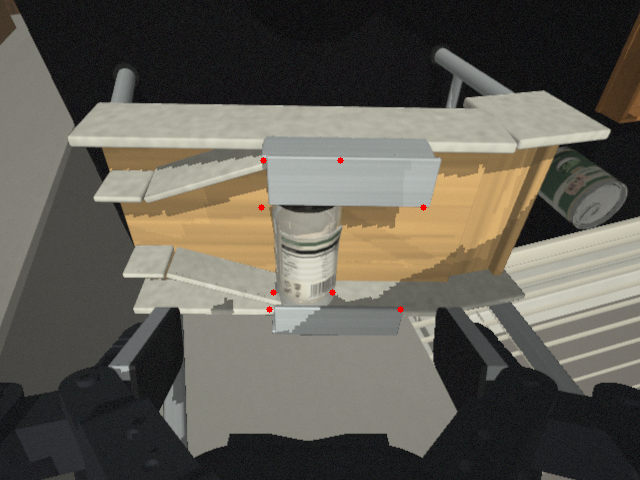

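Wrist view: the jar runs from (305,207) to (308,300), and the lips' inner edges at rows 206 and 307 match the fit. In y, the rack sits about 2 mm further up the chute than the fit. The grasp is clear, so I'll descend.

```bash
python3 jog.py '{"dx":[-0.001, -0.001, -0.001, -0.001, -0.001, -0.001, -0.001], "dy":[-0.001, -0.001, -0.001, -0.001, -0.001, -0.001, -0.001], "dz":[0.03, 0.06, 0.09, 0.11, 0.12, 0.123, 0.123], "drx":[0, 0, 0, 0, 0, 0, 0], "dry":[0, 0, 0, 0, 0, 0, 0], "drz":[0.003, 0.003, 0.003, 0.003, 0.003, 0.003, 0.003], "jaw":[1, 1, 1, 1, 1, 1, 1]}'
python3 - <<'E'
from h import *
import cv2
o,p,C=state()
j=w(RACK,[(3,-32,137.5)])[0]; M=tool(RACK[2],np.radians(25),np.arctan(.25),C)
print("tcp",rel(j+M.apply([0,0,.013]),M), o["wrist_force"].round(1),o["q"].round(2))
im=eyes.camera("side")[130:270,250:410]; im2=eyes.camera("scene")[230:430,280:490]
A=cv2.resize(im,None,fx=2.5,fy=2.5,interpolation=cv2.INTER_CUBIC)
B=cv2.resize(im2,None,fx=1.9,fy=1.9,interpolation=cv2.INTER_CUBIC)
M=np.zeros((400,800,3),np.uint8); M[:350,:400]=A; M[:380,400:799]=B; cv2.imwrite("pics/g1.png",M)
E
```

```text
time_s: 3.2
eef_pos: [0.5727, -0.0353, 0.128]
eef_rot: [0.221, 0.071, 0.967, 0.109]
wrist_force: [-0.4, -0.2, -0.7]
opening: 0.999
grasp_force: 0.0
tcp [0.0022, 0.0029, 0.002, -0.0005, 0.0017, -0.0008] [-0.4 -0.2 -0.7] [-0.48  0.07  2.05  0.56  0.76 -2.26]
```

View pics/g1.png

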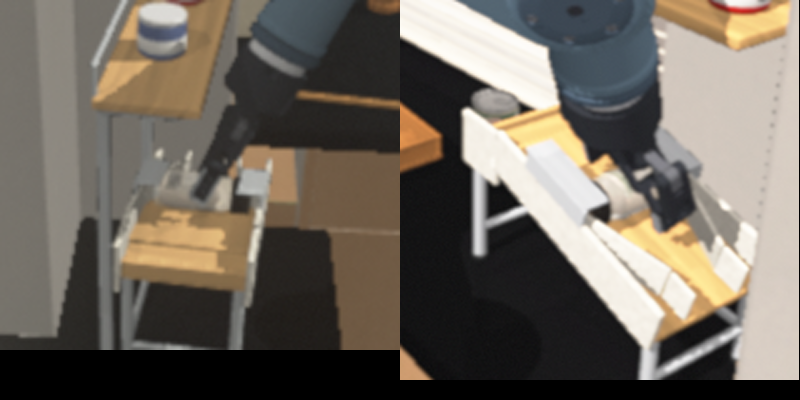

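The fingers straddle the jar with no contact (force under 1 N). I'll nudge 3 mm in y and close.

```bash
python3 jog.py '{"dx":[0, 0, 0, 0, 0, 0, 0, 0], "dy":[0.003, 0.003, 0.003, 0.003, 0.003, 0.003, 0.003, 0.003], "dz":[0.001, 0.001, 0.001, 0.001, 0.001, 0.001, 0.001, 0.001], "drx":[0, 0, 0, 0, 0, 0, 0, 0], "dry":[0, 0, 0, 0, 0, 0, 0, 0], "drz":[0, 0, 0, 0, 0, 0, 0, 0], "jaw":[1, 0.6, 0.3, 0.3, 0.3, 0.3, 0.3, 0.3]}'; python3 -c "
from h import *
o,p,C=state(); print(o['wrist_force'].round(1), p)
d=w((0,0,RACK[2]),[(0,127,31.7),(0,10,2.5)]); print(C.inv().apply(d).round(4), C.inv().apply([0,0,1]).round(3))"
```

```text
time_s: 4.3
eef_pos: [0.5731, -0.0321, 0.1273]
eef_rot: [0.22, 0.071, 0.967, 0.109]
wrist_force: [-4.5, -0.7, 5.3]
opening: 0.458
grasp_force: 59.7
[-4.5 -0.7  5.3] [ 0.57313558 -0.03212006  0.12727716]
[[ 0.0002  0.1309  0.    ]
 [ 0.      0.0103 -0.    ]] [-0.41   0.243 -0.879]
```

```bash
python3 jog.py '{"dx":[0, -0.0004, -0.0004, -0.0004], "dy":[0.003, 0.008, 0.014, 0.02], "dz":[-0.0005, -0.001, -0.001, -0.001], "drx":[0, 0, 0, 0], "dry":[0, 0, 0, 0], "drz":[0, 0, 0, 0], "jaw":[0.3, 0.3, 0.3, 0.3]}'
```

```text
time_s: 4.8
eef_pos: [0.5746, -0.0124, 0.1327]
eef_rot: [0.22, 0.071, 0.967, 0.11]
wrist_force: [0.3, 0.1, -1.0]
opening: 0.461
grasp_force: 60.3
```

```bash
python3 jog.py '{"dx":[0, 0, 0, 0, 0, 0, 0, 0, 0, 0], "dy":[0.015, 0.03, 0.045, 0.06, 0.075, 0.09, 0.11, 0.11, 0.11, 0.11], "dz":[0, 0, 0, 0, 0, 0, 0, 0, 0, 0], "drx":[0, 0, 0, 0, 0, 0, 0, 0, 0, 0], "dry":[0, 0, 0, 0, 0, 0, 0, 0, 0, 0], "drz":[0, 0, 0, 0, 0, 0, 0, 0, 0, 0], "jaw":[0.3, 0.3, 0.3, 0.3, 0.3, 0.3, 0.3, 0.3, 0.3, 0.3]}'
python3 - <<'E'
from h import *
import cv2
o,p,C=state(); j=p-C.apply([0,0,.013]); print("jar rack",R.from_euler('z',-RACK[2]).apply(j-[.566,-.002,0]))
im=eyes.camera("side")[130:270,250:410]; im2=eyes.camera("scene")[230:430,280:490]
A=cv2.resize(im,None,fx=2.5,fy=2.5,interpolation=cv2.INTER_CUBIC)
B=cv2.resize(im2,None,fx=1.9,fy=1.9,interpolation=cv2.INTER_CUBIC)
M=np.zeros((400,800,3),np.uint8); M[:350,:400]=A; M[:380,400:799]=B; cv2.imwrite("pics/g2.png",M)
E
```

```text
time_s: 6.05
eef_pos: [0.5844, 0.0928, 0.1593]
eef_rot: [0.22, 0.071, 0.967, 0.109]
wrist_force: [0.1, 1.0, -0.8]
opening: 0.458
grasp_force: 60.4
jar rack [0.00427006 0.0932031  0.17070337]
```

View pics/g2.png

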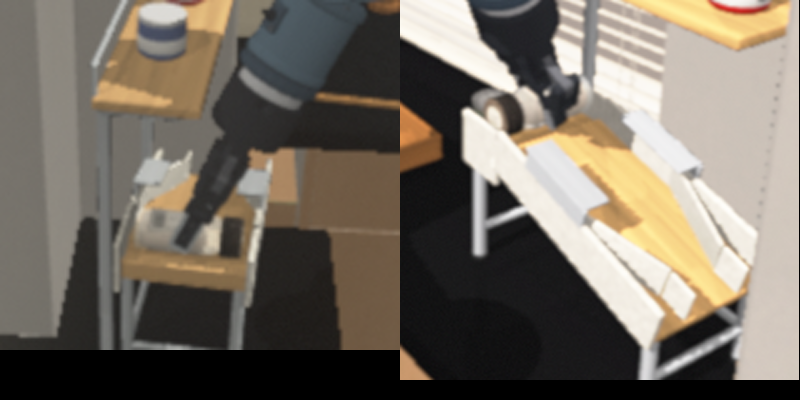

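The jar is in the bay at about y 92, z 170 mm. I'll lower it 5 mm for margin, dwell, then lift and retract along the tool axis.

```bash
python3 jog.py '{"dx":[0.002, 0.002, 0.002, 0.002, -0.006, -0.006, -0.006, -0.006, -0.006, -0.006], "dy":[-0.0012, -0.0012, -0.0012, -0.0012, 0.0036, 0.0036, 0.01, 0.015, 0.02, 0.02], "dz":[0.0044, 0.0044, 0.0044, 0.0044, -0.013, -0.013, -0.033, -0.055, -0.075, -0.075], "drx":[0, 0, 0, 0, 0, 0, 0, 0, 0, 0], "dry":[0, 0, 0, 0, 0, 0, 0, 0, 0, 0], "drz":[0, 0, 0, 0, 0, 0, 0, 0, 0, 0], "jaw":[0.3, 0.3, 0.3, 0.3, 0.3, 0.3, 0.3, 0.3, 0.3, 0.3]}'
python3 - <<'E'
from h import *
o,p,C=state(); j=p-C.apply([0,0,.013]); print("jar rack",R.from_euler('z',-RACK[2]).apply(j-[.566,-.002,0]),o["q"].round(2))
M=tool(TRAY[2],np.radians(25),0,C)
h=M.apply([0,0,.013])
print("side",rel(np.array([.50,.24,.25])+h,M))
print("over",rel(np.array([.537,.363,.13])+h,M))
E
```

```text
time_s: 7.4
eef_pos: [0.5591, 0.0979, 0.234]
eef_rot: [0.222, 0.07, 0.966, 0.109]
wrist_force: [-1.0, 0.5, -1.3]
opening: 0.459
grasp_force: 60.6
jar rack [-0.02133719  0.09604014  0.24543986] [-0.19 -0.15  2.02  0.35  0.87 -1.78]
side [0.0723, 0.1333, -0.002, 0.209, 0.007, -0.1313]
over [0.1115, 0.2263, 0.142, 0.209, 0.007, -0.1313]
```

```bash
python3 jog.py '{"dx":[0.02, 0.05, 0.072, 0.09, 0.107, 0.109, 0.109, 0.109, 0.109, 0.109], "dy":[0.04, 0.09, 0.133, 0.18, 0.224, 0.226, 0.226, 0.226, 0.226, 0.226], "dz":[0, 0, -0.002, 0.05, 0.1, 0.144, 0.144, 0.144, 0.144, 0.144], "drx":[0.07, 0.14, 0.209, 0.209, 0.209, 0.209, 0.209, 0.209, 0.209, 0.209], "dry":[0, 0, 0.007, 0.007, 0.007, 0.007, 0.007, 0.007, 0.007, 0.007], "drz":[-0.04, -0.09, -0.131, -0.131, -0.131, -0.131, -0.131, -0.131, -0.131, -0.131], "jaw":[0.3, 0.3, 0.3, 0.3, 0.3, 0.3, 0.3, 0.3, 0.3, 0.3]}'
python3 - <<'E'
from h import *
import cv2
o,p,C=state(); M=tool(TRAY[2],np.radians(25),0,C)
h=M.apply([0,0,.013]); print("jar",p-C.apply([0,0,.013]))
print("over",rel(np.array([.543,.361,.06])+h,M),"down",rel(np.array([.543,.361,.027])+h,M))
print(C.inv().apply([0,0,-1]).round(3))
im=eyes.camera("side")[210:410,230:430]; im2=eyes.camera("scene")[200:360,180:380]
Mn=np.zeros((400,800,3),np.uint8); Mn[:,:400]=cv2.resize(im,(400,400)); Mn[:320,400:]=cv2.resize(im2,(400,320)); cv2.imwrite("pics/g3.png",Mn)
E
```

```text
time_s: 8.65
eef_pos: [0.5459, 0.3625, 0.1195]
eef_rot: [0.217, 0.03, 0.976, -0.005]
wrist_force: [-0.3, -0.6, -0.8]
opening: 0.458
grasp_force: 61.0
jar [0.54039368 0.36278789 0.13132291]
over [0.0278, -0.0019, 0.0658, 0.0024, 0.0009, -0.0024] down [0.0417, -0.002, 0.0957, 0.0024, 0.0009, -0.0024]
[ 0.423 -0.003  0.906]
```

View pics/g3.png

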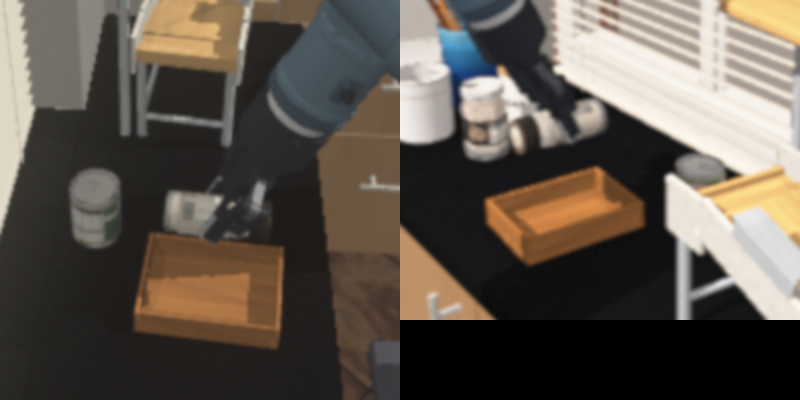

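The jar is held level above the tray (side view: jar around (215,213), tray at (212,290) in the crop). I'll lower it slowly and watch for contact.

```bash
python3 jog.py '{"dx":[0.01, 0.02, 0.028, 0.034, 0.038, 0.04, 0.04, 0.04], "dy":[-0.002, -0.002, -0.002, -0.002, -0.002, -0.002, -0.002, -0.002], "dz":[0.02, 0.04, 0.066, 0.078, 0.088, 0.092, 0.092, 0.092], "drx":[0, 0, 0, 0, 0, 0, 0, 0], "dry":[0, 0, 0, 0, 0, 0, 0, 0], "drz":[-0.002, -0.002, -0.002, -0.002, -0.002, -0.002, -0.002, -0.002], "jaw":[0.3, 0.3, 0.3, 0.3, 0.3, 0.3, 0.3, 0.3]}'; python3 -c "
from h import *
o,p,C=state(); print('jar',p-C.apply([0,0,.013]))"
```

```text
time_s: 9.75
eef_pos: [0.5474, 0.3607, 0.017]
eef_rot: [0.215, 0.029, 0.976, -0.006]
wrist_force: [-0.0, -0.5, -1.9]
opening: 0.458
grasp_force: 61.0
jar [0.54194648 0.36097731 0.02874515]
```

```bash
for i in 1 2 3; do python3 jog.py '{"dx":[0.0004, 0.0004, 0.0004], "dy":[0, 0, 0], "dz":[0.0009, 0.0009, 0.0009], "drx":[0, 0, 0], "dry":[0, 0, 0], "drz":[0, 0, 0], "jaw":[0.3, 0.3, 0.3]}' | grep -E "pos|wrist"; done
```

```text
eef_pos: [0.547, 0.3603, 0.0152]
wrist_force: [0.0, -0.3, -1.4]
eef_pos: [0.5477, 0.3607, 0.0152]
wrist_force: [-2.6, -1.3, 5.2]
eef_pos: [0.5483, 0.3611, 0.0151]
wrist_force: [-3.7, -1.3, 10.3]
```

The jar touches the tray floor at the expected height. I'll open partway, keeping clear of the tray walls, and retract.

```bash
python3 jog.py '{"dx":[0, 0, 0, 0, 0, 0, 0, 0, 0, 0], "dy":[0, 0, 0, 0, 0, 0, 0, 0, 0, 0], "dz":[-0.001, -0.001, -0.001, -0.001, -0.001, -0.01, -0.025, -0.05, -0.1, -0.15], "drx":[0, 0, 0, 0, 0, 0, 0, 0, 0, 0], "dry":[0, 0, 0, 0, 0, 0, 0, 0, 0, 0], "drz":[0, 0, 0, 0, 0, 0, 0, 0, 0, 0], "jaw":[0.5, 0.55, 0.62, 0.62, 0.62, 0.62, 0.62, 0.62, 0.62, 0.62]}'; python3 jog.py '{"dx":[0, 0, 0, 0], "dy":[0, 0, 0, 0], "dz":[-0.03, -0.03, -0.03, -0.03], "drx":[0, 0, 0, 0], "dry":[0, 0, 0, 0], "drz":[0, 0, 0, 0], "jaw":[0.62, 0.62, 0.62, 0.62]}'
python3 - <<'E'
from h import *
import cv2
im=eyes.camera("side"); im2=eyes.camera("scene")
Mn=np.zeros((400,800,3),np.uint8); Mn[:,:400]=cv2.resize(im[210:410,230:430],(400,400)); Mn[:,400:]=cv2.resize(im2[170:370,220:420],(400,400)); cv2.imwrite("pics/g4.png",Mn)
for n in P: print(n,proj(n,np.array([[.540+s,.361,.0255] for s in(-.0525,0,.0525)])).round(0).tolist())
E
```

```text
time_s: 12.12
eef_pos: [0.4831, 0.3641, 0.1513]
eef_rot: [0.215, 0.029, 0.976, -0.006]
wrist_force: [0.7, 1.0, 0.8]
opening: 0.617
grasp_force: 0.0
time_s: 12.62
eef_pos: [0.4711, 0.3642, 0.175]
eef_rot: [0.214, 0.029, 0.976, -0.007]
wrist_force: [0.2, -0.5, 0.3]
opening: 0.62
grasp_force: 0.0
scene [[243.0, 310.0], [262.0, 303.0], [281.0, 296.0]]
side [[359.0, 352.0], [335.0, 351.0], [311.0, 349.0]]
```

View pics/g4.png

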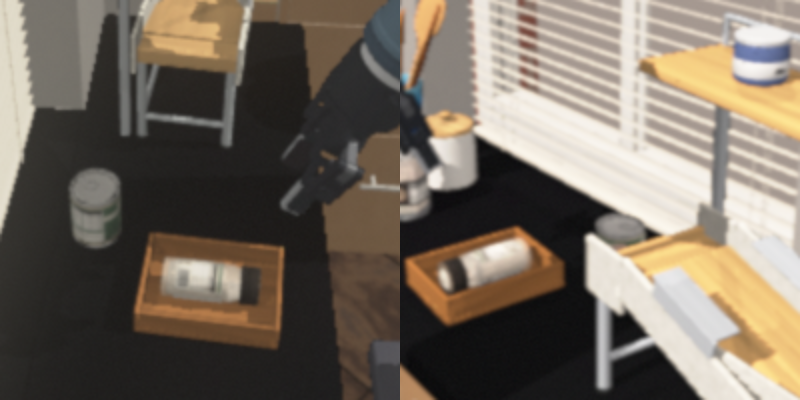

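The jar lies flat and centred in the tray (side pixel about (335,350), predicted (335,351)), and the tin and blue jar look undisturbed. Handing in.

```bash
python3 -c "
from bench import ctrl, eyes, probe_bus
print(ctrl.hand_in())"
```

```text
the job is handed in; nothing more can be done
None
```

The jar was freed, moved up into the bay, lifted out and laid on its side in the middle of the tray, and the job is handed in at about 13 s; the hand-in gave no verdict, the blue jar and tin looked undisturbed, and the red jar was out of the last view.

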